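# Find where the hose reel rubs and brake it there

## Task

The rim of this hand-wound air-hose reel is bent somewhere, too slightly to see, and drags on the hose guide arm. Take the crank handle and wind the drum slowly, feel for the place where it turns stiff, and leave the drum standing in the middle of that stiff stretch; then let go of the crank and push the brake lever in, firmly but without forcing it, until its pad presses on the rim, so that the drum stays there for straightening. Do not disturb the tools beside the reel.

Things in the scene. Friction and masses are not known exactly. Their poses are not given: they have to be found in the camera images.
- reel: Fixed plywood board (350 x 430 x 18 mm) with the reel's frame screwed on: dark steel side plate lying flat, its bent-up mounting foot (240 mm wide, top 123 mm above the bench) 167 mm to +x. Origin: on the bench under the drum's axis, which is vertical (z). The guide arm stands to +x of the axis, the brake lever to +y.
- guide: Hose guide arm: fixed upright steel bar 26 mm wide, 8 mm thick, with a small cross roller on top (186 mm above the bench), its inner face 132 mm from the drum's axis to the reel's +x, 2 mm outside the rim. Same frame as reel. The bent place of the upper rim presses on it; let go, the drum stays where it stands, also in the rub.
- drum: Empty grey drum, flanges of 260 mm diameter, top 154 mm above the bench; turns endlessly both ways about z through its origin (that of reel). Own +y points along the crank arm. Drag about 0.1 N m; over one stretch of about 0.4 rad a turn, at an unknown angle, it rises smoothly to 1.3 to 2 N m (15 to 20 N at the crank handle) and falls again: the rub, strongest in mid-stretch.
- crank_grip (a point): Middle of the crank handle, an upright black sleeve of 27 mm diameter and 74 mm length (from 164 to 238 mm above the bench) that spins freely on its pin, 90 mm from the drum's axis; this point is 212 mm above the bench. The crank arm under it is 161 mm above the bench.
- brake: Brake lever, a steel bar hinged 50 mm above the bench, 167 mm from the drum's axis to the reel's +y. Origin on the hinge, own z along the bar, own x the hinge. Off, it leans outward (+y) by 0.2 to 0.3 rad; upright, its rubber pad meets the rim and it will hardly go further. About 8 N at the ball moves it, about 20 N sets the pad firmly; it stays where it is left.
- brake_ball (a point): Centre of the black ball (30 mm diameter) on top of the brake lever, 178 mm from the hinge; about 221 mm above the bench when off, 228 mm when upright. It swings in the reel's y-z plane; to set the brake, push it from outside towards the drum's axis until the pad is felt to press on the rim, bar upright.
- mallet: Bystander: loose rubber-headed mallet, 270 mm long, lying on the bench to the right (reel's -y) of the board. Origin under its middle.
- spanner: Bystander: loose steel spanner, 180 mm long, lying on the bench to the right (reel's -y) of the board. Origin under its middle.
- coupling: Bystander: loose brass hose coupling, 32 mm diameter, 48 mm tall, standing on the bench to the left (reel's +y) of the board. Origin under its middle.

How it is judged:
On the way, in this order (a step that is already met when the one before it is completed fails the run):
1. the drum is wound until the bent place of its rim presses on the guide arm (contact force between drum and guide above 10 N), for 0.1 s.
2. the brake is pushed on while the drum stands in the rub (contact force between brake and drum above 4 N and contact force between drum and guide above 10 N), for 0.2 s.
At the end, for the whole second after the job is handed in: The drum stands still with its bent place pressing on the guide arm (over 10 N of the 21 N in the middle of the rub: within about 0.15 rad of it), the brake's pad presses on the rim with over 4 N (lever upright), and nothing touches crank or lever (all of step 2 and angular speed of each of drum, brake below 0.05 rad/s).
It fails at once if the drum is spun faster than 3 rad/s (angular speed of drum above 3 rad/s).
It fails at once if a tool beside the reel is moved more than 30 mm (distance of any of mallet, spanner, coupling from where it was at the start of the episode above 0.03 m).
It fails at once if the brake lever is forced with over 60 N (contact force between the fingers and brake above 60 N).
It also fails if it takes over 67 s, if anything falls off the work surface, if the arm or the gripper's body presses on something with over 40 N, if the wrist force passes 120 N, or if a joint passes its speed limit or range.

## Robot

A 6-joint arm with a two-finger parallel gripper is mounted at the origin on the work surface. World frame = base frame: x ahead of the robot, y to its left, z up, the work surface at z = 0. Lengths are in m, angles in rad, forces in N, time in s.
With the tool pointing down it reaches from about 0.25 to 0.775 m from the base axis. Payload 4 kg.
Tool frame: the origin (TCP) lies between the finger pads; the fingertips stand 11 mm ahead of it and the grasp point (between the pads) lies 8 mm behind it; z points along the fingers, y is the direction in which the jaws open and shut (so a half turn about z gives the same grasp; the last joint's range is limited). The gripper opens to 94 mm and grips with 3 to 60 N. Pads are 16 mm wide; open, the fingers measure 119 mm over their backs; the gripper's body (75 mm by 177 mm) begins 78 mm behind the grasp point.
Start: joints at [1.137, 0.087, 1.371, -0, 1.684, -0.103], TCP at [0.179, 0.52, 0.189] pointing down, gripper open.
Joint ranges: [-3.1, 3.1], [-0.76, 2.03], [0.27, 2.55], [-1.08, 4.22], [0.17, 2.65], [-2.57, 2.57]. Speed limits (rad/s): [2.79, 2.79, 3.14, 3.14, 3.14, 3.14].

## Interface

Orientations are given as [roll, pitch, yaw] about the fixed x, y, z axes, in that order (R = Rz(yaw) Ry(pitch) Rx(roll)).
In Python, from bench import get_obs, cams, ticket gives the robot as it stands. The module is installed in compiled form; this text tells all that it offers.
- The arm moves only by the shell command python3 -m crank 'ROWS'. ROWS is JSON, a list of rows, each an object of numbers: "tx", "ty", "tz": the shift along the tool's x, y, z in cm; "twist": the turn about the tool's z in degrees; "grip": the opening, from 0 (shut) to 1 (fully open). In form: [{"tx": .., "ty": .., "tz": .., "twist": .., "grip": ..}, ...]. A call has 1 to 12 rows; each row shifts and turns the commanded pose from where the row before left it, along the tool's axes as they then stand; what a row does not reach is not made up. A row lasts 1/8 s, in which the tool goes at most 62.5 mm and 10.7 degrees, less where a joint would pass 70% of its speed; a pose out of reach is approached as far as the arm can. A call is refused whole if a number of a shift passes 6.25 or a number of a turn 10.7, either way. A call with a gripper value outside its range is refused whole. The fingers move at their own pace and stop on an object; the grip force is fixed at half the most. Time passes only in rows, so rows that do not move let the fingers close. It gives the time, the measured TCP pose, the force and the opening at its end, in the units of the state.
- get_obs(): the state, without advancing time (a new reading comes with each control period).
- cams.snapshot(name): name is "scene" or "top"; returns a dict with "frame" (480x640x3 uint8, red, green, blue), "intrinsics" (3x3 intrinsics, pixels), "R" (3x3) and "t" (3): a world point X has camera coordinates R X + t. Camera axes: x right, y down, z forward; pixel columns grow to the right and rows downward; lengths in m; the calibration is good to about 2 mm. A picture is of the moment at which its call begins. There is no depth.
- ticket.close_job(): hands the job in, once; it reports no verdict.
Trained networks look in a picture, given as the dict that the camera call returned (one of the last four; its "shot" number tells which), for a name from the list of things; names that differ only in an ending like _2 or _b are one class to them, and where a whole thing is asked for, a point or a joint stands for the part that bears it (a point fixed in the world has none). Each returns a list of dicts, best first, with "conf" (0 to 1); they miss things now and then, are a little off and sometimes report something else, mostly with a low value. They report only what shows in the picture. A call takes as long as a camera call.
- cams.outline_of(picture, query): "region" (480x640 bool, what is visible of it) and "centre" ([column, row] in pixels, amid what is visible of it).
The state is a dict: "time": time; "joint_positions": joint angles; "qvel": joint speeds; "joint_torque": joint torques, N m; "tool_pos": TCP position; "ee_rot": TCP orientation; "wrist_force": force on the tool from outside, world axes, zero at the start; "wrist_torque": the same for the moment, N m; "width": finger opening in m.
Only numpy, scipy, OpenCV 4.12 (cv2) and the standard library are available. Lean on these libraries where they do the work, as an engineer would, in place of code of your own. Each camera call takes 0.05 s, during which the arm holds its last target.

## Working session

There is one attempt and no reset: what is moved stays moved. The work goes in short steps, Python scripts to look and compute and a shell command to move; the robot and the scene stay as the last step left them, time stands still between calls to the robot, and variables do not carry over. Pictures are saved under pics/ and viewed, and the job is handed in when it is done.

```bash
mkdir -p pics; ls
python3 - <<'E'
from bench import get_obs,cams
import cv2
o=get_obs(); print({k:(v if not hasattr(v,'round') else v) for k,v in o.items()})
for n in("scene","top"):
    p=cams.snapshot(n); cv2.imwrite(f"pics/{n}0.png",p["frame"][:,:,::-1]); print(n,p["R"],p["t"],p["intrinsics"])
    for q in ("reel","guide","drum","crank_grip","brake","brake_ball","mallet","spanner","coupling"):
        print(q,[(round(d["conf"],2),[round(float(c)) for c in d["centre"]],int(d["region"].sum())) for d in cams.outline_of(p,q)[:2]])
print(get_obs()["time"])
E
```

```text
pics
{'time': 0.0, 'joint_positions': array([ 1.13692150e+00,  8.79181392e-02,  1.37220370e+00, -3.18197171e-05,
        1.68360242e+00, -1.03106807e-01]), 'qvel': array([-0.00084091, -0.00015609,  0.00046304,  0.00099483, -0.00104821,
        0.00022506]), 'joint_torque': array([-1.71061247e-04, -3.40195620e+01, -3.02420890e+01,  7.17551680e-02,
        3.31897032e-02, -1.92989310e-04]), 'tool_pos': array([0.17840081, 0.51965883, 0.18825001]), 'ee_rot': array([-3.13946911e+00, -1.87936625e-04,  2.81082089e+00]), 'wrist_force': array([-0.32030243, -0.61997693,  0.75590442]), 'wrist_torque': array([-0.02482011, -0.05413481, -0.00371171]), 'width': 0.09390052858700895}
scene [[ 0.00542937  0.99997217  0.00511767]
 [ 0.95812022 -0.00373669 -0.2863419 ]
 [-0.28631481  0.006458   -0.95811384]] [ 0.03754401 -0.49692925  1.24643953] [[478.47948574   0.         319.66650734]
 [  0.         478.47948574 240.89279554]
 [  0.           0.           1.        ]]
reel [(0.58, [333, 276], 30328)]
guide [(0.5, [297, 318], 280)]
drum [(0.97, [321, 255], 14046)]
crank_grip [(0.53, [177, 257], 699), (0.52, [324, 291], 166)]
brake [(0.84, [408, 272], 704)]
brake_ball [(0.57, [406, 270], 708)]
mallet [(0.82, [164, 200], 1502)]
spanner [(0.56, [180, 256], 716)]
coupling [(0.45, [467, 282], 218)]
top [[ 0.02384724 -0.99966765  0.0097925 ]
 [-0.99767747 -0.02442263 -0.06358611]
 [ 0.06380414 -0.00825341 -0.99792831]] [-0.08691342  0.56833455  1.33262393] [[513.07508696   0.         314.20090417]
 [  0.         513.07508696 244.91786824]
 [  0.           0.           1.        ]]
reel [(0.75, [292, 236], 22321)]
guide []
drum [(0.95, [298, 240], 9409), (0.39, [418, 252], 594)]
crank_grip [(0.46, [300, 197], 70)]
brake [(0.65, [225, 209], 392)]
brake_ball [(0.73, [226, 212], 407)]
mallet [(0.83, [438, 313], 1447)]
spanner [(0.88, [419, 249], 468)]
coupling [(0.68, [230, 211], 393)]
1.0
```

View pics/scene0.png

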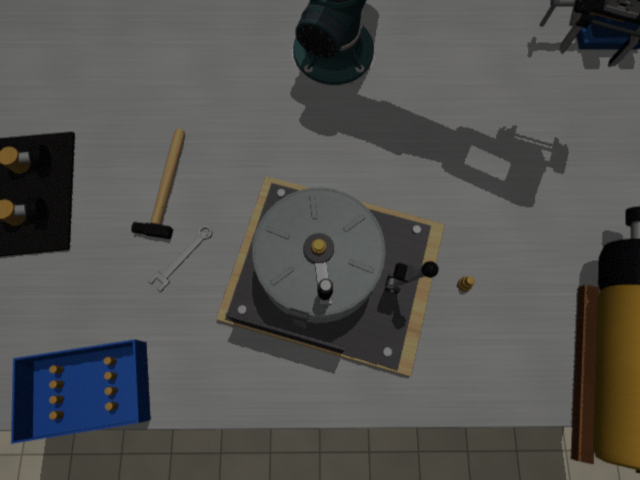

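View pics/top0.png

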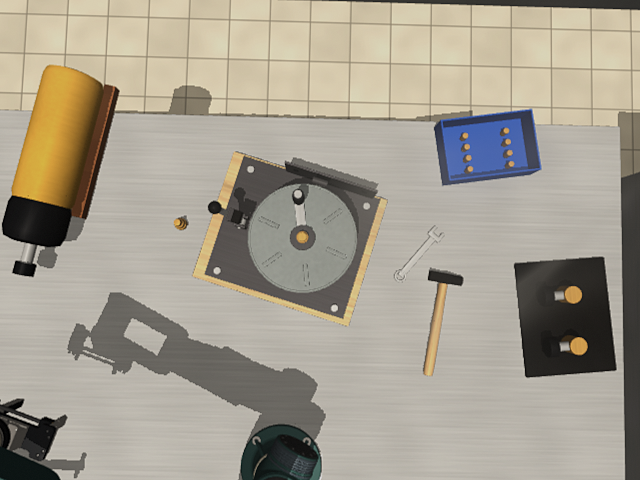

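The scene view shows the drum with its hub at about (319,246), the crank handle top at (325,288), the brake ball at (430,269) and the coupling at (466,283). In the top view the handle top is at (298,194), the hub at (302,237), the ball at (214,207) and the coupling at (180,223). Some network hits (crank_grip and brake_ball) are off, so I'll use my own pixel positions with the known heights.

```bash
cat > h.py <<'E'
import numpy as np
from bench import get_obs,cams
def ray(p,uv,z):
    K,R,t=map(np.array,(p["intrinsics"],p["R"],p["t"]))
    C=-R.T@t; d=R.T@np.linalg.inv(K)@np.array([*uv,1.]); return C+d*(z-C[2])/d[2]
def tri(ps,uvs):
    A=np.zeros((3,3));b=np.zeros(3)
    for p,uv in zip(ps,uvs):
        K,R,t=map(np.array,(p["intrinsics"],p["R"],p["t"]))
        C=-R.T@t; d=R.T@np.linalg.inv(K)@np.array([*uv,1.]); d/=np.linalg.norm(d)
        M=np.eye(3)-np.outer(d,d);A+=M;b+=M@C
    return np.linalg.solve(A,b)
def proj(p,X):
    c=np.array(p["R"])@X+np.array(p["t"]); c=np.array(p["intrinsics"])@c; return c[:2]/c[2]
E
python3 - <<'E'
from h import *
import cv2
s=cams.snapshot("scene");t=cams.snapshot("top")
cv2.imwrite("pics/sz.png",cv2.resize(s["frame"][170:390,210:490,::-1],None,fx=2.8,fy=2.7,interpolation=cv2.INTER_CUBIC))
cv2.imwrite("pics/tz.png",cv2.resize(t["frame"][140:340,160:400,::-1],None,fx=3,fy=3,interpolation=cv2.INTER_CUBIC))
for n,a,b,z in(("hub",(319,246),(302,237),.16),("handle",(325,287),(298,194),.238),("ball",(430,269),(214,207),.221),("coup",(466,283),(180,223),.045)):
    print(n,tri([s,t],[a,b]).round(4),ray(s,a,z).round(4),ray(t,b,z).round(4))
# drum ellipse fit
for p,n in((s,"s"),(t,"t")):
    r=cams.outline_of(p,"drum")[0]["region"].astype(np.uint8)
    c=max(cv2.findContours(r,0,1)[0],key=cv2.contourArea); print(n,cv2.fitEllipse(c))
E
```

```text
hub [ 0.5787 -0.0429  0.1671] [ 0.5766 -0.0428  0.16  ] [ 0.5792 -0.0428  0.16  ]
handle [ 0.6704 -0.0327  0.2264] [ 0.6727 -0.0332  0.238 ] [ 0.6685 -0.0327  0.238 ]
ball [0.6372 0.1554 0.2193] [0.6376 0.1546 0.221 ] [0.6371 0.1554 0.221 ]
coup [0.6203 0.2836 0.0102] [0.6273 0.2724 0.045 ] [0.6168 0.2748 0.045 ]
s ((318.2677001953125, 252.9134063720703), (131.4265899658203, 133.21104431152344), 148.4483184814453)
t ((302.222412109375, 237.36988830566406), (108.23796081542969, 108.65113067626953), 79.2455825805664)
```

View pics/sz.png

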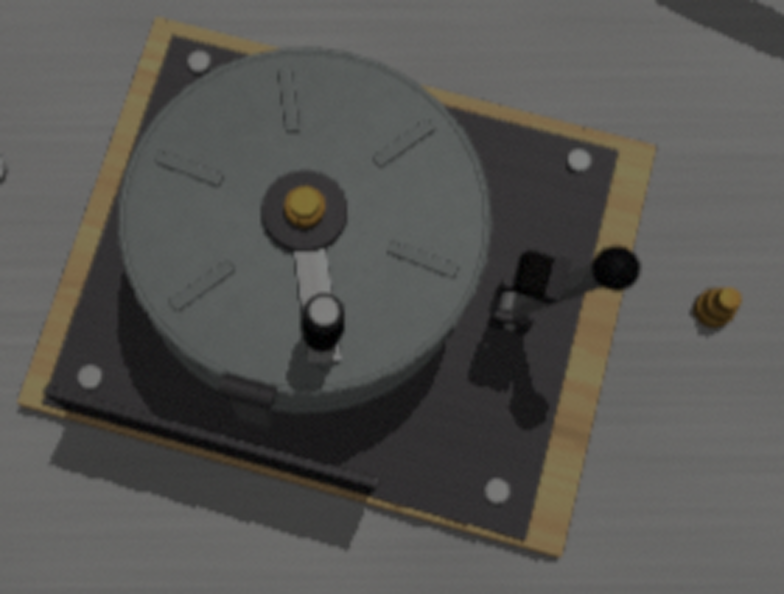

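View pics/tz.png

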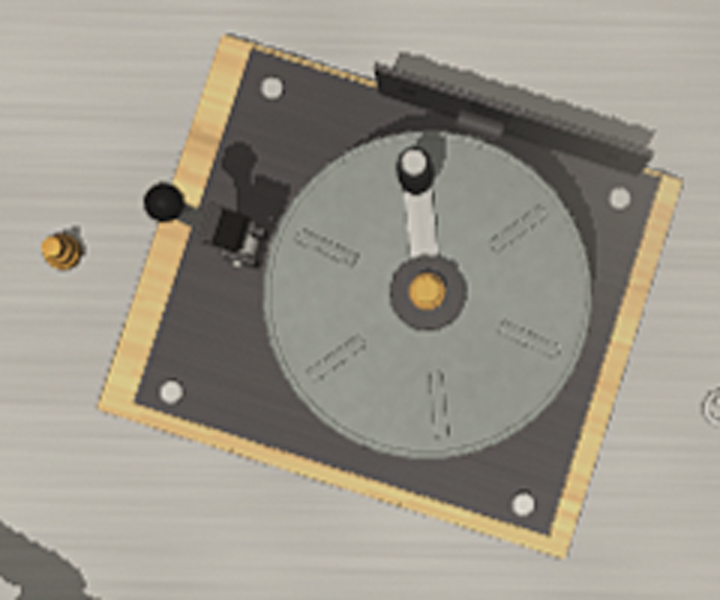

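```bash
cat >> h.py <<'E'
from scipy.spatial.transform import Rotation as Ro
def shift(target,src=None,rpy=None):
    o=get_obs(); src=o["tool_pos"] if src is None else src
    rpy=o["ee_rot"] if rpy is None else rpy
    return 100*(Ro.from_euler("xyz",rpy).as_matrix().T@(np.array(target)-src))
E
python3 - <<'E'
from h import *
t=cams.snapshot("top")
c=ray(t,(302.2,237.4),.154);g=ray(t,(320.7,180.7),.186);h=ray(t,(298,194),.238)
print(c,g,g-c,np.degrees(np.arctan2(*(g-c)[1::-1])),np.hypot(*(h-c)[:2]),np.degrees(np.arctan2(*(h-c)[1::-1])))
print(shift([.669,-.033,.29]), shift([.669,-.033,.21]))
E
```

```text
[ 0.57876165 -0.04317013  0.154     ] [ 0.70950494 -0.08331121  0.186     ] [ 0.13074329 -0.04014108  0.032     ] -17.06764472423339 0.09033753889289053 6.64459794545473
[-64.34487293 -36.3890285  -10.06162187] [-64.34485893 -36.38964238  -2.06162189]
```

```bash
python3 -m crank '[{"tz":-5,"grip":1},{"tz":-5},{"tx":-4.5,"ty":-2.5},{"tx":-5,"ty":-2.8},{"tx":-5,"ty":-2.8},{"tx":-5,"ty":-2.8},{"tx":-5,"ty":-2.8},{"tx":-5,"ty":-2.8},{"tx":-5,"ty":-2.8},{"tx":-5,"ty":-2.8},{"tx":-5,"ty":-2.8},{"tx":-5,"ty":-2.8}]'; python3 -c "
from h import *
print(shift([.669,-.033,.21]))"
```

```text
[-64.34485893 -36.38964238  -2.06162189]invalid input at $[0]: expected keys tx, ty, tz, twist, grip
```

```bash
python3 -m crank '[{"tx":0,"ty":0,"tz":-5,"twist":0,"grip":1},{"tx":0,"ty":0,"tz":-5,"twist":0,"grip":1},{"tx":-4.5,"ty":-2.5,"tz":0,"twist":0,"grip":1},{"tx":-5,"ty":-2.8,"tz":0,"twist":0,"grip":1},{"tx":-5,"ty":-2.8,"tz":0,"twist":0,"grip":1},{"tx":-5,"ty":-2.8,"tz":0,"twist":0,"grip":1},{"tx":-5,"ty":-2.8,"tz":0,"twist":0,"grip":1},{"tx":-5,"ty":-2.8,"tz":0,"twist":0,"grip":1},{"tx":-5,"ty":-2.8,"tz":0,"twist":0,"grip":1},{"tx":-5,"ty":-2.8,"tz":0,"twist":0,"grip":1},{"tx":-5,"ty":-2.8,"tz":0,"twist":0,"grip":1},{"tx":-5,"ty":-2.8,"tz":0,"twist":0,"grip":1}]'; python3 -c "
from h import *
print(shift([.669,-.033,.21]))"
```

```text
time: 2.75
tool_pos: [0.5579, 0.0959, 0.2895]
ee_rot: [3.141, 0.0, 2.811]
wrist_force: [0.5, 1.4, -0.6]
width: 0.0937
[-14.6891381   -8.58322072   7.95592402]
```

```bash
python3 -m crank '[{"tx":-5,"ty":-2.8,"tz":0,"twist":0,"grip":1},{"tx":-5,"ty":-2.8,"tz":0,"twist":0,"grip":1},{"tx":-3.8,"ty":-2.4,"tz":0,"twist":0,"grip":1},{"tx":0,"ty":0,"tz":0,"twist":0,"grip":1}]'; python3 -c "
from h import *
import cv2
print(shift([.669,-.033,.21]))
p=cams.snapshot('scene');cv2.imwrite('pics/s1.png',p['frame'][:,:,::-1])"
```

```text
time: 3.25
tool_pos: [0.6625, -0.026, 0.2867]
ee_rot: [-3.141, -0.003, 2.807]
wrist_force: [0.0, 1.3, -1.2]
width: 0.094
[-0.86923716 -0.43762043  7.66306856]
```

View pics/s1.png

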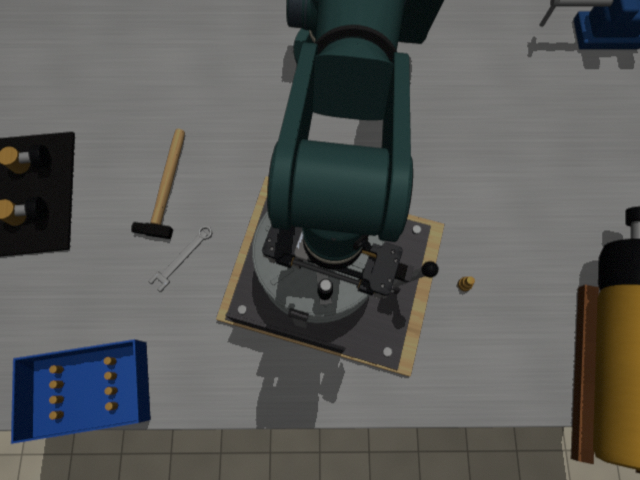

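The gripper hovers open above the handle at (325,287), with one finger on each side. Next I'll close in and descend.

```bash
python3 -m crank '[{"tx":-0.85,"ty":-0.45,"tz":0,"twist":0,"grip":1},{"tx":0,"ty":0,"tz":0.5,"twist":0,"grip":1},{"tx":0,"ty":0,"tz":2.4,"twist":0,"grip":1},{"tx":0,"ty":0,"tz":2.4,"twist":0,"grip":1},{"tx":0,"ty":0,"tz":2.3,"twist":0,"grip":1},{"tx":0,"ty":0,"tz":0,"twist":0,"grip":1}]'; python3 -c "
from h import *
print(shift([.669,-.033,.21]))
"
```

```text
time: 4.05
tool_pos: [0.6663, -0.0289, 0.211]
ee_rot: [-3.141, -0.005, 2.812]
wrist_force: [-0.7, 0.2, 0.3]
width: 0.0938
[-0.38861707 -0.29950806  0.09676409]
```

```bash
python3 -m crank '[{"tx":-0.35,"ty":-0.3,"tz":0,"twist":0,"grip":1},{"tx":0,"ty":0,"tz":0,"twist":0,"grip":0.5},{"tx":0,"ty":0,"tz":0,"twist":0,"grip":0.5},{"tx":0,"ty":0,"tz":0,"twist":0,"grip":0.2},{"tx":0,"ty":0,"tz":0,"twist":0,"grip":0.2},{"tx":0,"ty":0,"tz":0,"twist":0,"grip":0.2},{"tx":0,"ty":0,"tz":0,"twist":0,"grip":0.2},{"tx":0,"ty":0,"tz":0,"twist":0,"grip":0.2}]'; python3 -c "
from h import *
import cv2
print(shift([.669,-.033,.21]),get_obs()['joint_positions'])
p=cams.snapshot('scene');cv2.imwrite('pics/s2.png',cv2.resize(p['frame'][170:390,210:490,::-1],None,fx=2.7,fy=2.7))
p=cams.snapshot('top');cv2.imwrite('pics/t2.png',cv2.resize(p['frame'][140:340,160:400,::-1],None,fx=3,fy=3))"
```

```text
time: 5.05
tool_pos: [0.6705, -0.0336, 0.2133]
ee_rot: [3.141, 0.0, 2.811]
wrist_force: [1.1, 2.1, -0.6]
width: 0.0272
[0.16013238 0.00840964 0.33192085] [-1.35041361e-01  3.61974676e-01  9.95194673e-01  1.03780329e-03
  1.78410361e+00 -1.37515758e+00]
```

View pics/s2.png

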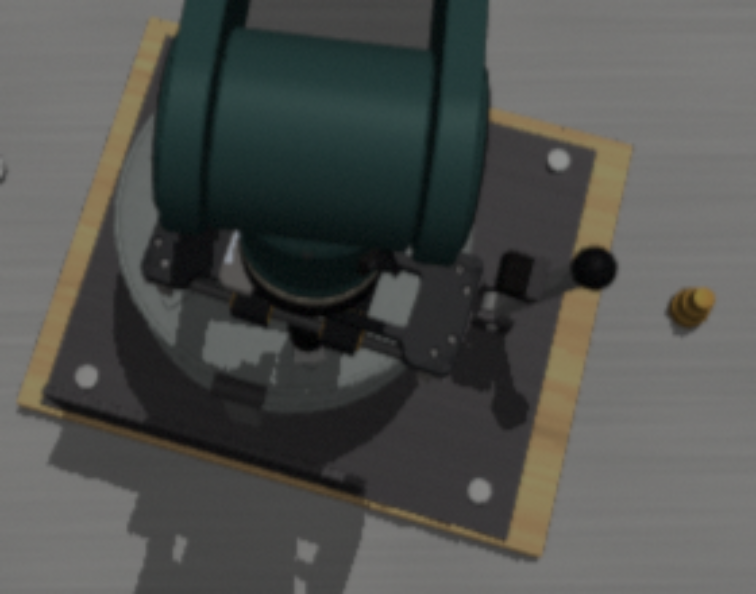

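View pics/t2.png

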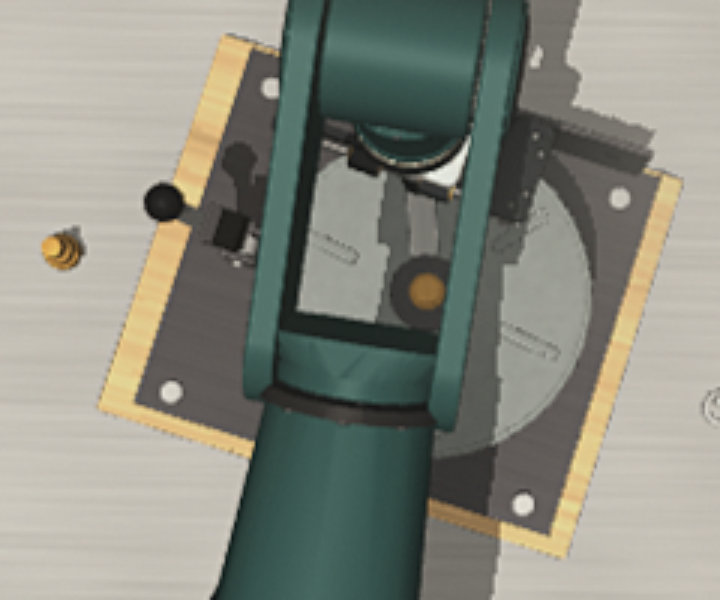

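```bash
cat > tab.py <<'E'
from h import *
import sys
a,b,n=map(float,sys.argv[1:4])
w=np.degrees(2.811); x=[]
for k in range(int(n)):
    d=(b-a)/n; f=a+d*k
    v=9*(np.array([np.cos(np.radians(f+d)),np.sin(np.radians(f+d))])-np.array([np.cos(np.radians(f)),np.sin(np.radians(f))]))
    tx=v@[np.cos(np.radians(w)),np.sin(np.radians(w))]; ty=v@[np.sin(np.radians(w)),-np.cos(np.radians(w))]
    print(f"{f+d:.1f}: {tx:.2f} {ty:.2f}",end=" | ")
print()
E
cat > st.py <<'E'
from h import *
o=get_obs(); C=np.array([.5810,-.0435])
d=o["tool_pos"][:2]-C; f=np.arctan2(d[1],d[0]); F=o["wrist_force"][:2]
print("phi %.1f r %.4f  Frad %.1f Ftan %.1f z %.4f t %.2f"%(np.degrees(f),np.hypot(*d),F@[np.cos(f),np.sin(f)],F@[-np.sin(f),np.cos(f)],o["tool_pos"][2],o["time"]))
E
python3 st.py; python3 tab.py 6.3 366.3 60
```

```text
phi 6.2 r 0.0901  Frad 1.1 Ftan 2.2 z 0.2133 t 5.15
12.3: 0.45 0.83 | 18.3: 0.53 0.78 | 24.3: 0.61 0.72 | 30.3: 0.68 0.65 | 36.3: 0.74 0.58 | 42.3: 0.80 0.50 | 48.3: 0.85 0.41 | 54.3: 0.89 0.32 | 60.3: 0.92 0.22 | 66.3: 0.93 0.13 | 72.3: 0.94 0.03 | 78.3: 0.94 -0.07 | 84.3: 0.93 -0.17 | 90.3: 0.90 -0.26 | 96.3: 0.87 -0.36 | 102.3: 0.83 -0.45 | 108.3: 0.78 -0.53 | 114.3: 0.72 -0.61 | 120.3: 0.65 -0.68 | 126.3: 0.58 -0.74 | 132.3: 0.50 -0.80 | 138.3: 0.41 -0.85 | 144.3: 0.32 -0.89 | 150.3: 0.22 -0.92 | 156.3: 0.13 -0.93 | 162.3: 0.03 -0.94 | 168.3: -0.07 -0.94 | 174.3: -0.17 -0.93 | 180.3: -0.26 -0.90 | 186.3: -0.36 -0.87 | 192.3: -0.45 -0.83 | 198.3: -0.53 -0.78 | 204.3: -0.61 -0.72 | 210.3: -0.68 -0.65 | 216.3: -0.74 -0.58 | 222.3: -0.80 -0.50 | 228.3: -0.85 -0.41 | 234.3: -0.89 -0.32 | 240.3: -0.92 -0.22 | 246.3: -0.93 -0.13 | 252.3: -0.94 -0.03 | 258.3: -0.94 0.07 | 264.3: -0.93 0.17 | 270.3: -0.90 0.26 | 276.3: -0.87 0.36 | 282.3: -0.83 0.45 | 288.3: -0.78 0.53 | 294.3: -0.72 0.61 | 300.3: -0.65 0.68 | 306.3: -0.58 0.74 | 312.3: -0.50 0.80 | 318.3: -0.41 0.85 | 324.3: -0.32 0.89 | 330.3: -0.22 0.92 | 336.3: -0.13 0.93 | 342.3: -0.03 0.94 | 348.3: 0.07 0.94 | 354.3: 0.17 0.93 | 360.3: 0.26 0.90 | 366.3: 0.36 0.87 |
```

```bash
python3 -m crank '[{"tx":0.45,"ty":0.83,"tz":0,"twist":0,"grip":0.1},{"tx":0.53,"ty":0.78,"tz":0,"twist":0,"grip":0.1}]'; python3 st.py
python3 -m crank '[{"tx":0.61,"ty":0.72,"tz":0,"twist":0,"grip":0.1},{"tx":0.68,"ty":0.65,"tz":0,"twist":0,"grip":0.1}]'; python3 st.py
```

```text
time: 5.4
tool_pos: [0.6667, -0.0152, 0.2133]
ee_rot: [3.141, 0.001, 2.811]
wrist_force: [2.9, -0.5, -0.9]
width: 0.0258
phi 18.3 r 0.0902  Frad 2.6 Ftan -1.4 z 0.2133 t 5.40
time: 5.65
tool_pos: [0.6586, 0.0028, 0.2133]
ee_rot: [3.141, 0.001, 2.812]
wrist_force: [3.8, 0.9, -1.1]
width: 0.0258
phi 30.8 r 0.0904  Frad 3.7 Ftan -1.2 z 0.2133 t 5.65
```

```bash
python3 -m crank '[{"tx":0.74,"ty":0.58,"tz":0,"twist":0,"grip":0.1},{"tx":0.80,"ty":0.50,"tz":0,"twist":0,"grip":0.1}]' >/dev/null; python3 st.py
python3 -m crank '[{"tx":0.85,"ty":0.41,"tz":0,"twist":0,"grip":0.1},{"tx":0.89,"ty":0.32,"tz":0,"twist":0,"grip":0.1}]'>/dev/null; python3 st.py
python3 -m crank '[{"tx":0.92,"ty":0.22,"tz":0,"twist":0,"grip":0.1},{"tx":0.93,"ty":0.13,"tz":0,"twist":0,"grip":0.1}]'>/dev/null; python3 st.py
```

```text
phi 42.9 r 0.0905  Frad 5.1 Ftan -2.5 z 0.2134 t 5.90
phi 55.1 r 0.0906  Frad 4.4 Ftan -1.0 z 0.2133 t 6.15
phi 67.2 r 0.0907  Frad 4.0 Ftan -0.6 z 0.2133 t 6.40
```

```bash
python3 -m crank '[{"tx":0.94,"ty":0.03,"tz":0,"twist":0,"grip":0.1},{"tx":0.94,"ty":-0.07,"tz":0,"twist":0,"grip":0.1}]' >/dev/null; python3 st.py
python3 -m crank '[{"tx":0.93,"ty":-0.17,"tz":0,"twist":0,"grip":0.1},{"tx":0.90,"ty":-0.26,"tz":0,"twist":0,"grip":0.1}]'>/dev/null; python3 st.py
python3 -m crank '[{"tx":0.87,"ty":-0.36,"tz":0,"twist":0,"grip":0.1},{"tx":0.83,"ty":-0.45,"tz":0,"twist":0,"grip":0.1}]'>/dev/null; python3 st.py
```

```text
phi 79.2 r 0.0908  Frad 4.5 Ftan -1.3 z 0.2133 t 6.65
phi 91.3 r 0.0908  Frad 3.9 Ftan -2.1 z 0.2133 t 6.90
phi 103.3 r 0.0908  Frad 3.7 Ftan -1.2 z 0.2133 t 7.15
```

```bash
python3 -m crank '[{"tx":0.78,"ty":-0.53,"tz":0,"twist":0,"grip":0.1},{"tx":0.72,"ty":-0.61,"tz":0,"twist":0,"grip":0.1}]' >/dev/null; python3 st.py
python3 -m crank '[{"tx":0.65,"ty":-0.68,"tz":0,"twist":0,"grip":0.1},{"tx":0.58,"ty":-0.74,"tz":0,"twist":0,"grip":0.1}]'>/dev/null; python3 st.py
python3 -m crank '[{"tx":0.50,"ty":-0.80,"tz":0,"twist":0,"grip":0.1},{"tx":0.41,"ty":-0.85,"tz":0,"twist":0,"grip":0.1}]'>/dev/null; python3 st.py
```

```text
phi 115.4 r 0.0907  Frad 4.8 Ftan -1.4 z 0.2133 t 7.40
phi 127.3 r 0.0906  Frad 5.0 Ftan -0.7 z 0.2133 t 7.65
phi 139.3 r 0.0904  Frad 3.3 Ftan -0.7 z 0.2133 t 7.90
```

```bash
python3 -m crank '[{"tx":0.32,"ty":-0.89,"tz":0,"twist":0,"grip":0.1},{"tx":0.22,"ty":-0.92,"tz":0,"twist":0,"grip":0.1}]' >/dev/null; python3 st.py
python3 -m crank '[{"tx":0.13,"ty":-0.93,"tz":0,"twist":0,"grip":0.1},{"tx":0.03,"ty":-0.94,"tz":0,"twist":0,"grip":0.1}]'>/dev/null; python3 st.py
python3 -m crank '[{"tx":-0.07,"ty":-0.94,"tz":0,"twist":0,"grip":0.1},{"tx":-0.17,"ty":-0.93,"tz":0,"twist":0,"grip":0.1}]'>/dev/null; python3 st.py
```

```text
phi 151.3 r 0.0903  Frad 3.7 Ftan -1.2 z 0.2133 t 8.15
phi 163.3 r 0.0901  Frad 3.2 Ftan -0.4 z 0.2133 t 8.40
phi 175.2 r 0.0900  Frad 1.9 Ftan -1.4 z 0.2133 t 8.65
```

```bash
python3 -m crank '[{"tx":-0.26,"ty":-0.90,"tz":0,"twist":0,"grip":0.1},{"tx":-0.36,"ty":-0.87,"tz":0,"twist":0,"grip":0.1}]' >/dev/null; python3 st.py
python3 -m crank '[{"tx":-0.45,"ty":-0.83,"tz":0,"twist":0,"grip":0.1},{"tx":-0.53,"ty":-0.78,"tz":0,"twist":0,"grip":0.1}]'>/dev/null; python3 st.py
python3 -m crank '[{"tx":-0.61,"ty":-0.72,"tz":0,"twist":0,"grip":0.1},{"tx":-0.68,"ty":-0.65,"tz":0,"twist":0,"grip":0.1}]'>/dev/null; python3 st.py
```

```text
phi -172.9 r 0.0899  Frad 0.4 Ftan -2.3 z 0.2133 t 8.90
phi -161.1 r 0.0897  Frad -3.3 Ftan -0.8 z 0.2133 t 9.15
phi -150.4 r 0.0897  Frad -3.5 Ftan -8.0 z 0.2133 t 9.40
```

Stiffness starts near -150°, so I'll continue in 3° steps to map the stretch.

```bash
python3 tab.py 210.3 246.3 12
python3 -m crank '[{"tx":-0.36,"ty":-0.30,"tz":0,"twist":0,"grip":0.1}]' >/dev/null; python3 st.py
python3 -m crank '[{"tx":-0.38,"ty":-0.28,"tz":0,"twist":0,"grip":0.1}]'>/dev/null; python3 st.py
```

```text
213.3: -0.36 -0.30 | 216.3: -0.38 -0.28 | 219.3: -0.39 -0.26 | 222.3: -0.41 -0.24 | 225.3: -0.42 -0.22 | 228.3: -0.43 -0.19 | 231.3: -0.44 -0.17 | 234.3: -0.45 -0.15 | 237.3: -0.45 -0.12 | 240.3: -0.46 -0.10 | 243.3: -0.47 -0.08 | 246.3: -0.47 -0.05 | 
phi -147.6 r 0.0896  Frad -4.4 Ftan -9.9 z 0.2132 t 9.53
phi -145.7 r 0.0896  Frad -3.6 Ftan -11.2 z 0.2133 t 9.65
```

```bash
python3 -m crank '[{"tx":-0.39,"ty":-0.26,"tz":0,"twist":0,"grip":0.1}]' >/dev/null; python3 st.py
python3 -m crank '[{"tx":-0.41,"ty":-0.24,"tz":0,"twist":0,"grip":0.1}]'>/dev/null; python3 st.py
python3 -m crank '[{"tx":-0.42,"ty":-0.22,"tz":0,"twist":0,"grip":0.1}]'>/dev/null; python3 st.py
python3 -m crank '[{"tx":-0.43,"ty":-0.19,"tz":0,"twist":0,"grip":0.1}]'>/dev/null; python3 st.py
```

```text
phi -141.5 r 0.0896  Frad -4.0 Ftan 0.5 z 0.2133 t 9.78
phi -137.5 r 0.0895  Frad -6.0 Ftan -0.6 z 0.2133 t 9.90
phi -134.4 r 0.0895  Frad -5.7 Ftan -1.4 z 0.2133 t 10.03
phi -131.9 r 0.0895  Frad -6.0 Ftan -1.5 z 0.2133 t 10.15
```

```bash
python3 tab.py 228.3 216.3 6;  python3 tab.py 216.3 192.3 12
python3 -m crank '[{"tx":0.29,"ty":0.13,"tz":0,"twist":0,"grip":0.1}]' >/dev/null; python3 st.py
python3 -m crank '[{"tx":0.28,"ty":0.14,"tz":0,"twist":0,"grip":0.1}]'>/dev/null; python3 st.py
python3 -m crank '[{"tx":0.28,"ty":0.15,"tz":0,"twist":0,"grip":0.1}]'>/dev/null; python3 st.py
python3 -m crank '[{"tx":0.27,"ty":0.16,"tz":0,"twist":0,"grip":0.1}]'>/dev/null; python3 st.py
```

```text
226.3: 0.29 0.13 | 224.3: 0.28 0.14 | 222.3: 0.28 0.15 | 220.3: 0.27 0.16 | 218.3: 0.27 0.17 | 216.3: 0.26 0.17 | 
214.3: 0.25 0.18 | 212.3: 0.25 0.19 | 210.3: 0.24 0.20 | 208.3: 0.23 0.21 | 206.3: 0.23 0.22 | 204.3: 0.22 0.23 | 202.3: 0.21 0.23 | 200.3: 0.20 0.24 | 198.3: 0.19 0.25 | 196.3: 0.19 0.25 | 194.3: 0.18 0.26 | 192.3: 0.17 0.27 | 
phi -132.4 r 0.0895  Frad -6.1 Ftan 2.7 z 0.2133 t 10.28
phi -134.6 r 0.0895  Frad -5.0 Ftan 3.1 z 0.2133 t 10.40
phi -136.4 r 0.0895  Frad -5.2 Ftan 3.5 z 0.2133 t 10.53
phi -138.1 r 0.0895  Frad -5.2 Ftan 5.9 z 0.2134 t 10.65
```

```bash
python3 -m crank '[{"tx":0.27,"ty":0.17,"tz":0,"twist":0,"grip":0.1}]' >/dev/null; python3 st.py
python3 -m crank '[{"tx":0.26,"ty":0.17,"tz":0,"twist":0,"grip":0.1}]'>/dev/null; python3 st.py
python3 -m crank '[{"tx":0.25,"ty":0.18,"tz":0,"twist":0,"grip":0.1}]'>/dev/null; python3 st.py
python3 -m crank '[{"tx":0.25,"ty":0.19,"tz":0,"twist":0,"grip":0.1}]'>/dev/null; python3 st.py
python3 -m crank '[{"tx":0.24,"ty":0.20,"tz":0,"twist":0,"grip":0.1}]'>/dev/null; python3 st.py
python3 -m crank '[{"tx":0.23,"ty":0.21,"tz":0,"twist":0,"grip":0.1}]'>/dev/null; python3 st.py
python3 -m crank '[{"tx":0.23,"ty":0.22,"tz":0,"twist":0,"grip":0.1}]'>/dev/null; python3 st.py
python3 -m crank '[{"tx":0.22,"ty":0.23,"tz":0,"twist":0,"grip":0.1}]'>/dev/null; python3 st.py
```

```text
phi -139.9 r 0.0896  Frad -4.1 Ftan 4.0 z 0.2133 t 10.78
phi -141.4 r 0.0895  Frad -4.9 Ftan 8.4 z 0.2134 t 10.90
phi -142.4 r 0.0896  Frad -4.4 Ftan 4.6 z 0.2134 t 11.03
phi -146.5 r 0.0896  Frad -5.7 Ftan 2.6 z 0.2133 t 11.15
phi -149.0 r 0.0897  Frad -5.2 Ftan 0.7 z 0.2133 t 11.28
phi -150.9 r 0.0897  Frad -4.8 Ftan 4.0 z 0.2133 t 11.40
phi -152.9 r 0.0897  Frad -4.2 Ftan 1.5 z 0.2133 t 11.53
phi -154.9 r 0.0897  Frad -4.9 Ftan 1.7 z 0.2133 t 11.65
```

```bash
python3 tab.py 204.3 216.3 12
python3 -m crank '[{"tx":-0.22,"ty":-0.23,"tz":0,"twist":0,"grip":0.1}]' >/dev/null; python3 st.py
python3 -m crank '[{"tx":-0.11,"ty":-0.11,"tz":0,"twist":0,"grip":0.1}]'>/dev/null; python3 st.py
python3 -m crank '[{"tx":-0.11,"ty":-0.11,"tz":0,"twist":0,"grip":0.1}]'>/dev/null; python3 st.py
python3 -m crank '[{"tx":-0.12,"ty":-0.11,"tz":0,"twist":0,"grip":0.1}]'>/dev/null; python3 st.py
python3 -m crank '[{"tx":-0.12,"ty":-0.10,"tz":0,"twist":0,"grip":0.1}]'>/dev/null; python3 st.py
python3 -m crank '[{"tx":-0.12,"ty":-0.10,"tz":0,"twist":0,"grip":0.1}]'>/dev/null; python3 st.py
```

```text
205.3: -0.11 -0.11 | 206.3: -0.11 -0.11 | 207.3: -0.11 -0.11 | 208.3: -0.11 -0.11 | 209.3: -0.12 -0.11 | 210.3: -0.12 -0.10 | 211.3: -0.12 -0.10 | 212.3: -0.12 -0.10 | 213.3: -0.12 -0.10 | 214.3: -0.13 -0.10 | 215.3: -0.13 -0.09 | 216.3: -0.13 -0.09 | 
phi -153.9 r 0.0898  Frad -5.5 Ftan -2.5 z 0.2133 t 11.78
phi -153.2 r 0.0898  Frad -5.6 Ftan -2.6 z 0.2133 t 11.90
phi -152.4 r 0.0898  Frad -5.2 Ftan -3.3 z 0.2133 t 12.03
phi -151.1 r 0.0897  Frad -6.2 Ftan -2.3 z 0.2133 t 12.15
phi -150.6 r 0.0897  Frad -4.5 Ftan -5.2 z 0.2133 t 12.28
phi -150.4 r 0.0897  Frad -4.8 Ftan -9.5 z 0.2133 t 12.40
```

```bash
python3 -m crank '[{"tx":-0.12,"ty":-0.10,"tz":0,"twist":0,"grip":0.1}]'>/dev/null; python3 st.py
python3 -m crank '[{"tx":-0.12,"ty":-0.10,"tz":0,"twist":0,"grip":0.1}]'>/dev/null; python3 st.py
python3 -m crank '[{"tx":-0.12,"ty":-0.10,"tz":0,"twist":0,"grip":0.1}]'>/dev/null; python3 st.py
```

```text
phi -149.4 r 0.0897  Frad -5.1 Ftan -8.2 z 0.2133 t 12.53
phi -148.7 r 0.0897  Frad -5.4 Ftan -4.9 z 0.2133 t 12.65
phi -146.2 r 0.0897  Frad -5.7 Ftan -2.1 z 0.2133 t 12.78
```

```bash
python3 -m crank '[{"tx":-0.12,"ty":-0.10,"tz":0,"twist":0,"grip":0.1}]'>/dev/null; python3 st.py
```

```text
phi -145.4 r 0.0897  Frad -7.3 Ftan -4.1 z 0.2133 t 12.90
```

```bash
cat >> st.py <<'E'
print("      tq",o["joint_torque"].round(2), "v tan deg/s", "%.1f"%(0))
E
python3 -m crank '[{"tx":-0.39,"ty":-0.27,"tz":0,"twist":0,"grip":0.1}]'>/dev/null; python3 st.py
python3 -m crank '[{"tx":-0.41,"ty":-0.25,"tz":0,"twist":0,"grip":0.1}]'>/dev/null; python3 st.py
python3 -m crank '[{"tx":-0.42,"ty":-0.22,"tz":0,"twist":0,"grip":0.1}]'>/dev/null; python3 st.py
python3 -m crank '[{"tx":-0.43,"ty":-0.20,"tz":0,"twist":0,"grip":0.1}]'>/dev/null; python3 st.py
python3 -m crank '[{"tx":-0.44,"ty":-0.18,"tz":0,"twist":0,"grip":0.1}]'>/dev/null; python3 st.py
```

```text
phi -144.7 r 0.0897  Frad -4.4 Ftan -9.3 z 0.2132 t 13.03
      tq [-7.390e+00 -3.001e+01 -3.305e+01 -4.170e+00 -2.670e+00  3.000e-02] v tan deg/s 0.0
phi -140.5 r 0.0896  Frad -5.9 Ftan -1.2 z 0.2133 t 13.15
      tq [-2.560e+00 -3.386e+01 -3.158e+01 -1.700e+00  9.600e-01  3.000e-02] v tan deg/s 0.0
phi -136.0 r 0.0895  Frad -5.2 Ftan -2.0 z 0.2133 t 13.28
      tq [-2.690e+00 -3.420e+01 -3.127e+01 -1.990e+00  6.900e-01  3.000e-02] v tan deg/s 0.0
phi -133.6 r 0.0895  Frad -6.1 Ftan -1.4 z 0.2133 t 13.40
      tq [-2.810e+00 -3.425e+01 -3.132e+01 -1.960e+00  6.800e-01  2.000e-02] v tan deg/s 0.0
phi -130.3 r 0.0895  Frad -6.9 Ftan -0.3 z 0.2133 t 13.53
      tq [-3.270e+00 -3.437e+01 -3.142e+01 -2.090e+00  3.000e-01  2.000e-02] v tan deg/s 0.0
```

```bash
sed -i '$d' st.py; sed -i 's/^print/t=o["joint_torque"];print("tq1 %.2f "%t[0],end="");print/' st.py
python3 -m crank '[{"tx":0.44,"ty":0.18,"tz":0,"twist":0,"grip":0.1}]'>/dev/null; python3 st.py
python3 -m crank '[{"tx":0.43,"ty":0.20,"tz":0,"twist":0,"grip":0.1}]'>/dev/null; python3 st.py
python3 -m crank '[{"tx":0.42,"ty":0.22,"tz":0,"twist":0,"grip":0.1}]'>/dev/null; python3 st.py
python3 -m crank '[{"tx":0.41,"ty":0.25,"tz":0,"twist":0,"grip":0.1}]'>/dev/null; python3 st.py
python3 -m crank '[{"tx":0.39,"ty":0.27,"tz":0,"twist":0,"grip":0.1}]'>/dev/null; python3 st.py
python3 -m crank '[{"tx":0.38,"ty":0.29,"tz":0,"twist":0,"grip":0.1}]'>/dev/null; python3 st.py
python3 -m crank '[{"tx":0.36,"ty":0.30,"tz":0,"twist":0,"grip":0.1}]'>/dev/null; python3 st.py
python3 -m crank '[{"tx":0.35,"ty":0.32,"tz":0,"twist":0,"grip":0.1}]'>/dev/null; python3 st.py
python3 -m crank '[{"tx":0.33,"ty":0.34,"tz":0,"twist":0,"grip":0.1}]'>/dev/null; python3 st.py
```

```text
tq1 -1.91 phi -131.9 r 0.0895  Frad -6.5 Ftan 5.5 z 0.2134 t 13.65
tq1 -0.79 phi -134.2 r 0.0895  Frad -6.3 Ftan 5.3 z 0.2133 t 13.78
tq1 -2.26 phi -137.5 r 0.0896  Frad -6.1 Ftan 4.0 z 0.2133 t 13.90
tq1 -1.69 phi -141.2 r 0.0896  Frad -6.2 Ftan 3.9 z 0.2133 t 14.03
tq1 -0.55 phi -143.1 r 0.0896  Frad -6.1 Ftan 0.5 z 0.2133 t 14.15
tq1 -1.23 phi -146.9 r 0.0897  Frad -6.4 Ftan 0.5 z 0.2133 t 14.28
tq1 0.69 phi -149.3 r 0.0897  Frad -6.1 Ftan 7.8 z 0.2134 t 14.40
tq1 -2.14 phi -153.3 r 0.0898  Frad -5.5 Ftan 1.2 z 0.2133 t 14.53
tq1 -1.44 phi -156.2 r 0.0898  Frad -6.5 Ftan 1.5 z 0.2133 t 14.65
```

```bash
python3 tab.py 203.3 193.3 2; python3 tab.py 193.3 243.3 10
python3 -m crank '[{"tx":0.53,"ty":0.58,"tz":0,"twist":0,"grip":0.1},{"tx":0.48,"ty":0.62,"tz":0,"twist":0,"grip":0.1}]'>/dev/null; python3 st.py
```

```text
198.3: 0.50 0.60 | 193.3: 0.45 0.65 | 
198.3: -0.45 -0.65 | 203.3: -0.50 -0.60 | 208.3: -0.55 -0.56 | 213.3: -0.60 -0.51 | 218.3: -0.64 -0.45 | 223.3: -0.68 -0.40 | 228.3: -0.71 -0.34 | 233.3: -0.74 -0.27 | 238.3: -0.76 -0.21 | 243.3: -0.77 -0.14 | 
tq1 -1.36 phi -166.0 r 0.0900  Frad -7.8 Ftan 0.9 z 0.2133 t 14.90
```

```bash
python3 -m crank '[{"tx":-0.45,"ty":-0.65,"tz":0,"twist":0,"grip":0.1}]'>/dev/null; python3 st.py
python3 -m crank '[{"tx":-0.50,"ty":-0.60,"tz":0,"twist":0,"grip":0.1}]'>/dev/null; python3 st.py
python3 -m crank '[{"tx":-0.55,"ty":-0.56,"tz":0,"twist":0,"grip":0.1}]'>/dev/null; python3 st.py
python3 -m crank '[{"tx":-0.60,"ty":-0.51,"tz":0,"twist":0,"grip":0.1}]'>/dev/null; python3 st.py
python3 -m crank '[{"tx":-0.64,"ty":-0.45,"tz":0,"twist":0,"grip":0.1}]'>/dev/null; python3 st.py
python3 -m crank '[{"tx":-0.68,"ty":-0.40,"tz":0,"twist":0,"grip":0.1}]'>/dev/null; python3 st.py
python3 -m crank '[{"tx":-0.71,"ty":-0.34,"tz":0,"twist":0,"grip":0.1}]'>/dev/null; python3 st.py
python3 -m crank '[{"tx":-0.74,"ty":-0.27,"tz":0,"twist":0,"grip":0.1}]'>/dev/null; python3 st.py
echo back; 
python3 -m crank '[{"tx":0.74,"ty":0.27,"tz":0,"twist":0,"grip":0.1}]'>/dev/null; python3 st.py
python3 -m crank '[{"tx":0.71,"ty":0.34,"tz":0,"twist":0,"grip":0.1}]'>/dev/null; python3 st.py
python3 -m crank '[{"tx":0.68,"ty":0.40,"tz":0,"twist":0,"grip":0.1}]'>/dev/null; python3 st.py
python3 -m crank '[{"tx":0.64,"ty":0.45,"tz":0,"twist":0,"grip":0.1}]'>/dev/null; python3 st.py
python3 -m crank '[{"tx":0.60,"ty":0.51,"tz":0,"twist":0,"grip":0.1}]'>/dev/null; python3 st.py
python3 -m crank '[{"tx":0.55,"ty":0.56,"tz":0,"twist":0,"grip":0.1}]'>/dev/null; python3 st.py
python3 -m crank '[{"tx":0.50,"ty":0.60,"tz":0,"twist":0,"grip":0.1}]'>/dev/null; python3 st.py
```

```text
tq1 -1.45 phi -161.9 r 0.0899  Frad -7.7 Ftan -0.6 z 0.2134 t 15.03
tq1 -2.25 phi -156.7 r 0.0899  Frad -8.5 Ftan -1.0 z 0.2133 t 15.15
tq1 -4.22 phi -152.2 r 0.0898  Frad -9.2 Ftan -5.7 z 0.2133 t 15.28
tq1 -5.46 phi -148.6 r 0.0898  Frad -8.4 Ftan -9.2 z 0.2133 t 15.40
tq1 -5.64 phi -143.6 r 0.0897  Frad -8.2 Ftan -8.9 z 0.2133 t 15.53
tq1 -3.56 phi -138.3 r 0.0896  Frad -8.1 Ftan -4.2 z 0.2133 t 15.65
tq1 -3.91 phi -132.5 r 0.0896  Frad -8.0 Ftan -0.9 z 0.2133 t 15.78
tq1 -4.01 phi -127.6 r 0.0895  Frad -7.6 Ftan -1.1 z 0.2133 t 15.90
back
tq1 -3.43 phi -131.4 r 0.0895  Frad -7.6 Ftan 3.4 z 0.2133 t 16.02
tq1 -1.68 phi -135.4 r 0.0896  Frad -8.0 Ftan 8.3 z 0.2133 t 16.15
tq1 -2.96 phi -140.4 r 0.0897  Frad -7.6 Ftan 3.5 z 0.2133 t 16.27
tq1 -3.10 phi -145.3 r 0.0898  Frad -8.5 Ftan -1.0 z 0.2133 t 16.40
tq1 -2.70 phi -151.5 r 0.0898  Frad -8.7 Ftan 1.4 z 0.2133 t 16.52
tq1 -2.09 phi -156.3 r 0.0899  Frad -8.4 Ftan 1.1 z 0.2133 t 16.65
tq1 -1.68 phi -161.1 r 0.0899  Frad -7.0 Ftan 1.7 z 0.2133 t 16.77
```

```bash
python3 tab.py 198.3 200.8 1; python3 tab.py 200.8 250.8 10
python3 -m crank '[{"tx":-0.23,"ty":-0.32,"tz":0,"twist":0,"grip":0.1}]'>/dev/null; python3 st.py
python3 -m crank '[{"tx":-0.53,"ty":-0.58,"tz":0,"twist":0,"grip":0.1}]'>/dev/null; python3 st.py
python3 -m crank '[{"tx":-0.57,"ty":-0.53,"tz":0,"twist":0,"grip":0.1}]'>/dev/null; python3 st.py
python3 -m crank '[{"tx":-0.62,"ty":-0.48,"tz":0,"twist":0,"grip":0.1}]'>/dev/null; python3 st.py
python3 -m crank '[{"tx":-0.66,"ty":-0.42,"tz":0,"twist":0,"grip":0.1}]'>/dev/null; python3 st.py
python3 -m crank '[{"tx":-0.69,"ty":-0.37,"tz":0,"twist":0,"grip":0.1}]'>/dev/null; python3 st.py
python3 -m crank '[{"tx":-0.72,"ty":-0.30,"tz":0,"twist":0,"grip":0.1}]'>/dev/null; python3 st.py
python3 -m crank '[{"tx":-0.75,"ty":-0.24,"tz":0,"twist":0,"grip":0.1}]'>/dev/null; python3 st.py
```

```text
200.8: -0.24 -0.31 | 
205.8: -0.53 -0.58 | 210.8: -0.58 -0.53 | 215.8: -0.62 -0.48 | 220.8: -0.66 -0.42 | 225.8: -0.69 -0.37 | 230.8: -0.72 -0.30 | 235.8: -0.75 -0.24 | 240.8: -0.77 -0.17 | 245.8: -0.78 -0.11 | 250.8: -0.78 -0.04 | 
tq1 -2.06 phi -159.4 r 0.0899  Frad -9.3 Ftan -0.8 z 0.2133 t 16.90
tq1 -2.43 phi -154.4 r 0.0899  Frad -8.9 Ftan -1.9 z 0.2133 t 17.02
tq1 -5.25 phi -150.5 r 0.0898  Frad -7.7 Ftan -8.9 z 0.2133 t 17.15
tq1 -5.64 phi -146.6 r 0.0897  Frad -8.7 Ftan -8.0 z 0.2133 t 17.27
tq1 -3.52 phi -140.2 r 0.0897  Frad -8.5 Ftan -0.9 z 0.2133 t 17.40
tq1 -4.37 phi -136.0 r 0.0896  Frad -8.3 Ftan -1.0 z 0.2133 t 17.52
tq1 -3.96 phi -130.3 r 0.0895  Frad -7.8 Ftan -1.7 z 0.2133 t 17.65
tq1 -4.10 phi -125.3 r 0.0895  Frad -7.4 Ftan -1.0 z 0.2133 t 17.77
```

```bash
python3 -m crank '[{"tx":-0.77,"ty":-0.17,"tz":0,"twist":0,"grip":0.1},{"tx":-0.78,"ty":-0.11,"tz":0,"twist":0,"grip":0.1},{"tx":0.78,"ty":0.11,"tz":0,"twist":0,"grip":0.1}]'>/dev/null; python3 st.py
python3 -m crank '[{"tx":0.77,"ty":0.17,"tz":0,"twist":0,"grip":0.1}]'>/dev/null; python3 st.py
python3 -m crank '[{"tx":0.60,"ty":0.19,"tz":0,"twist":0,"grip":0.1}]'>/dev/null; python3 st.py
python3 -m crank '[{"tx":0.43,"ty":0.18,"tz":0,"twist":0,"grip":0.1}]'>/dev/null; python3 st.py
python3 -m crank '[{"tx":0.43,"ty":0.20,"tz":0,"twist":0,"grip":0.1}]'>/dev/null; python3 st.py
python3 -m crank '[{"tx":0.42,"ty":0.22,"tz":0,"twist":0,"grip":0.1}]'>/dev/null; python3 st.py
```

```text
tq1 -4.10 phi -119.7 r 0.0895  Frad -7.9 Ftan 0.9 z 0.2133 t 18.15
tq1 -4.06 phi -125.0 r 0.0895  Frad -9.0 Ftan 1.6 z 0.2133 t 18.27
tq1 -3.78 phi -129.0 r 0.0895  Frad -9.0 Ftan 1.9 z 0.2133 t 18.40
tq1 -2.63 phi -131.4 r 0.0895  Frad -7.8 Ftan 4.7 z 0.2134 t 18.52
tq1 -1.59 phi -133.6 r 0.0895  Frad -8.5 Ftan 7.9 z 0.2134 t 18.65
tq1 -1.33 phi -136.1 r 0.0896  Frad -7.9 Ftan 6.0 z 0.2134 t 18.77
```

The onsets are about -154.5° going forward and -130.5° going back. They are symmetric about -142.5° and 0.42 rad apart, which matches the stated stretch. I'll stop there.

```bash
python3 tab.py 222.8 214.8 4
python3 -m crank '[{"tx":0.28,"ty":0.15,"tz":0,"twist":0,"grip":0.1}]'>/dev/null; python3 st.py
python3 -m crank '[{"tx":0.28,"ty":0.16,"tz":0,"twist":0,"grip":0.1}]'>/dev/null; python3 st.py
python3 -m crank '[{"tx":0,"ty":0,"tz":0,"twist":0,"grip":0.1}]'>/dev/null; python3 st.py
```

```text
220.8: 0.27 0.15 | 218.8: 0.27 0.16 | 216.8: 0.26 0.17 | 214.8: 0.26 0.18 | 
tq1 -2.83 phi -139.3 r 0.0896  Frad -7.3 Ftan 1.6 z 0.2133 t 18.90
tq1 -2.76 phi -141.3 r 0.0897  Frad -8.2 Ftan 2.1 z 0.2133 t 19.02
tq1 -3.41 phi -141.9 r 0.0897  Frad -8.6 Ftan -0.8 z 0.2133 t 19.15
```

```bash
python3 -m crank '[{"tx":-0.11,"ty":0.17,"tz":0,"twist":0,"grip":0.1},{"tx":0,"ty":0,"tz":0,"twist":0,"grip":0.1}]'>/dev/null; python3 st.py
python3 -m crank '[{"tx":0,"ty":0,"tz":0,"twist":0,"grip":0.6},{"tx":0,"ty":0,"tz":0,"twist":0,"grip":0.6},{"tx":0,"ty":0,"tz":0,"twist":0,"grip":0.6},{"tx":0,"ty":0,"tz":0,"twist":0,"grip":0.6}]'; python3 st.py
```

```text
tq1 -0.21 phi -141.1 r 0.0895  Frad -3.6 Ftan 3.0 z 0.2133 t 19.40
time: 19.9
tool_pos: [0.5108, -0.0991, 0.2136]
ee_rot: [-3.141, 0.0, 2.811]
wrist_force: [0.5, 0.1, 0.3]
width: 0.0563
tq1 -0.02 phi -141.6 r 0.0896  Frad -0.5 Ftan 0.2 z 0.2136 t 19.90
```

```bash
python3 -m crank '[{"tx":0,"ty":0,"tz":-2,"twist":0,"grip":0.6},{"tx":0,"ty":0,"tz":-3,"twist":0,"grip":0.6},{"tx":0,"ty":0,"tz":-4,"twist":0,"grip":0.6}]'; python3 -c "
from h import *
u=np.array([.2924,.9563]);A=np.array([.5788,-.0432])
print(shift([*(A+.257*u),.30]))"
```

```text
time: 20.27
tool_pos: [0.5103, -0.0989, 0.3033]
ee_rot: [-3.141, -0.003, 2.811]
wrist_force: [0.7, 0.7, -0.4]
width: 0.0563
[-3.79746277 33.17702092  0.31407142]
```

```bash
python3 -m crank '[{"tx":-0.5,"ty":5,"tz":0,"twist":-2,"grip":0},{"tx":-0.6,"ty":5.6,"tz":0,"twist":0,"grip":0},{"tx":-0.6,"ty":5.6,"tz":0,"twist":0,"grip":0},{"tx":-0.6,"ty":5.6,"tz":0,"twist":0,"grip":0},{"tx":-0.7,"ty":5.6,"tz":0,"twist":0,"grip":0},{"tx":-0.7,"ty":5.5,"tz":0,"twist":0,"grip":0},{"tx":0,"ty":0,"tz":0,"twist":0,"grip":0},{"tx":0,"ty":0,"tz":0,"twist":0,"grip":0}]'
python3 - <<'E'
from h import *
import cv2
s=cams.snapshot("scene");t=cams.snapshot("top")
cv2.imwrite("pics/sz3.png",cv2.resize(s["frame"][170:390,210:490,::-1],None,fx=2.8,fy=2.7,interpolation=cv2.INTER_CUBIC))
cv2.imwrite("pics/tz3.png",cv2.resize(t["frame"][140:340,160:400,::-1],None,fx=3,fy=3,interpolation=cv2.INTER_CUBIC))
u=np.array([.2924,.9563]);A=np.array([.5788,-.0432])
print(shift([*(A+.257*u),.215]))
E
```

```text
time: 21.28
tool_pos: [0.6437, 0.2038, 0.3031]
ee_rot: [-3.141, -0.001, 2.846]
wrist_force: [-0.6, 0.5, 0.6]
width: 0.0006
[-0.97867231  0.27852744  8.94817617]
```

View pics/sz3.png

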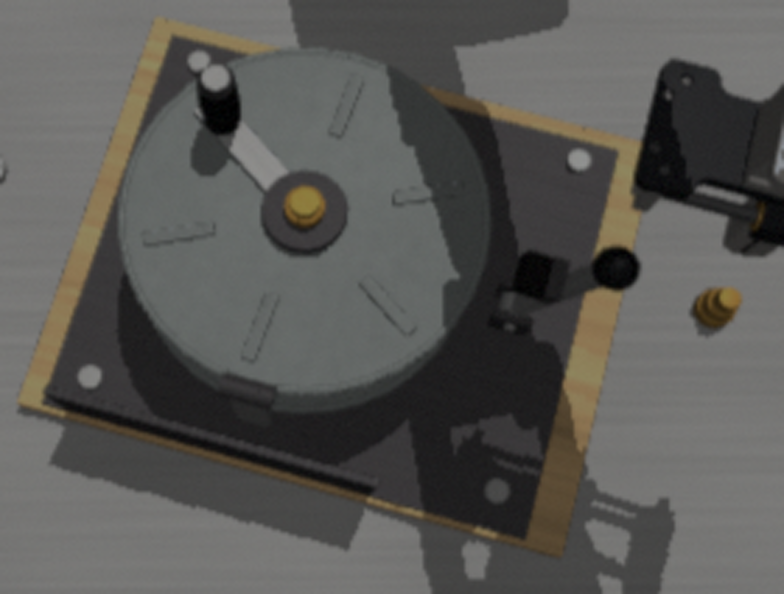

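View pics/tz3.png

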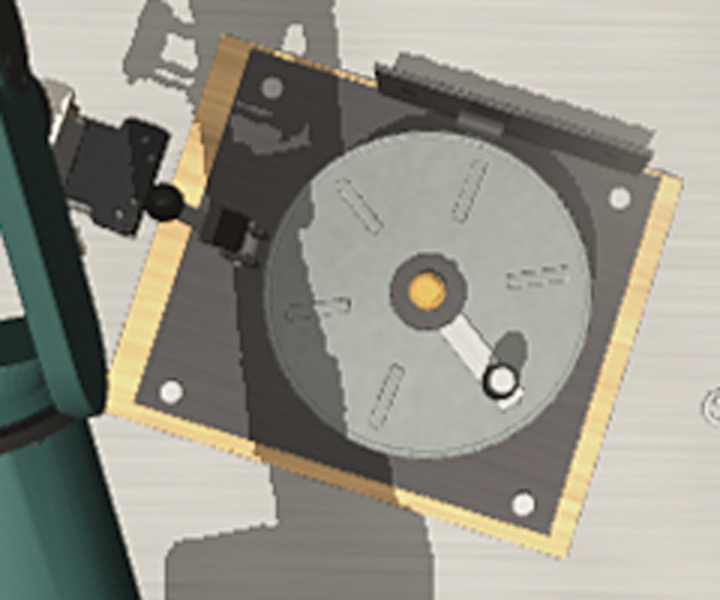

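```bash
python3 -m crank '[{"tx":-0.9,"ty":0.3,"tz":1,"twist":0,"grip":0},{"tx":0,"ty":0,"tz":4,"twist":0,"grip":0},{"tx":0,"ty":0,"tz":3.9,"twist":0,"grip":0},{"tx":0,"ty":0,"tz":0,"twist":0,"grip":0},{"tx":0,"ty":0,"tz":0,"twist":0,"grip":0}]'
cat > br.py <<'E'
from h import *
o=get_obs();u=np.array([.2924,.9563]);A=np.array([.5788,-.0432]);d=o["tool_pos"][:2]-A
print("y %.4f x %.4f z %.4f Fy %.1f Fx %.1f Fz %.1f t %.2f"%(d@u,d@[u[1],-u[0]],o["tool_pos"][2],o["wrist_force"][:2]@u,o["wrist_force"][:2]@[u[1],-u[0]],o["wrist_force"][2],o["time"]))
E
python3 br.py
```

```text
time: 22.0
tool_pos: [0.6541, 0.2039, 0.2162]
ee_rot: [3.14, 0.002, 2.845]
wrist_force: [0.2, 0.4, 0.3]
width: 0.0004
y 0.2584 x -0.0003 z 0.2162 Fy 0.5 Fx 0.1 Fz 0.3 t 22.00
```

Now push in (tool -y), in small steps.

```bash
python3 -m crank '[{"tx":0,"ty":-1,"tz":0,"twist":0,"grip":0},{"tx":0,"ty":-1,"tz":0,"twist":0,"grip":0}]'>/dev/null; python3 br.py
python3 -m crank '[{"tx":0,"ty":-0.5,"tz":0,"twist":0,"grip":0},{"tx":0,"ty":-0.5,"tz":0,"twist":0,"grip":0}]'>/dev/null; python3 br.py
python3 -m crank '[{"tx":0,"ty":-0.5,"tz":0,"twist":0,"grip":0},{"tx":0,"ty":-0.5,"tz":-0.1,"twist":0,"grip":0}]'>/dev/null; python3 br.py
python3 -m crank '[{"tx":0,"ty":-0.5,"tz":0,"twist":0,"grip":0},{"tx":0,"ty":-0.5,"tz":-0.1,"twist":0,"grip":0}]'>/dev/null; python3 br.py
```

```text
y 0.2382 x -0.0003 z 0.2167 Fy 0.7 Fx 0.8 Fz 0.0 t 22.25
y 0.2281 x -0.0010 z 0.2148 Fy 0.6 Fx 0.7 Fz 0.3 t 22.50
y 0.2220 x -0.0012 z 0.2159 Fy 9.1 Fx 0.5 Fz 1.7 t 22.75
y 0.2132 x -0.0011 z 0.2181 Fy 9.4 Fx 0.1 Fz 2.4 t 23.00
```

```bash
python3 -m crank '[{"tx":0,"ty":-0.5,"tz":0,"twist":0,"grip":0},{"tx":0,"ty":-0.5,"tz":-0.1,"twist":0,"grip":0}]'>/dev/null; python3 br.py
python3 -m crank '[{"tx":0,"ty":-0.4,"tz":0,"twist":0,"grip":0}]'>/dev/null; python3 br.py
python3 -m crank '[{"tx":0,"ty":-0.4,"tz":0,"twist":0,"grip":0}]'>/dev/null; python3 br.py
python3 -m crank '[{"tx":0,"ty":-0.3,"tz":0,"twist":0,"grip":0}]'>/dev/null; python3 br.py
```

```text
y 0.2033 x -0.0009 z 0.2199 Fy 8.6 Fx 0.7 Fz 4.5 t 23.25
y 0.1994 x -0.0008 z 0.2205 Fy 9.2 Fx -0.7 Fz 6.2 t 23.38
y 0.1955 x -0.0008 z 0.2210 Fy 9.1 Fx -0.5 Fz 6.1 t 23.50
y 0.1925 x -0.0007 z 0.2213 Fy 9.2 Fx -0.7 Fz 7.7 t 23.62
```

```bash
for i in 1; do :; done
python3 -m crank '[{"tx":0,"ty":-0.3,"tz":0,"twist":0,"grip":0}]'>/dev/null; python3 br.py
python3 -m crank '[{"tx":0,"ty":-0.3,"tz":0,"twist":0,"grip":0}]'>/dev/null; python3 br.py
python3 -m crank '[{"tx":0,"ty":-0.2,"tz":0,"twist":0,"grip":0}]'>/dev/null; python3 br.py
python3 -m crank '[{"tx":0,"ty":-0.2,"tz":0,"twist":0,"grip":0}]'>/dev/null; python3 br.py
```

```text
y 0.1895 x -0.0007 z 0.2215 Fy 8.4 Fx -0.8 Fz 9.0 t 23.75
y 0.1865 x -0.0006 z 0.2217 Fy 9.4 Fx -1.6 Fz 9.4 t 23.88
y 0.1844 x -0.0006 z 0.2219 Fy 8.5 Fx -1.0 Fz 8.7 t 24.00
y 0.1824 x -0.0005 z 0.2220 Fy 8.6 Fx -2.5 Fz 9.2 t 24.12
```

```bash
python3 -m crank '[{"tx":0,"ty":-0.2,"tz":0,"twist":0,"grip":0}]'>/dev/null; python3 br.py
python3 -m crank '[{"tx":0,"ty":-0.2,"tz":0,"twist":0,"grip":0}]'>/dev/null; python3 br.py
python3 -m crank '[{"tx":0,"ty":-0.2,"tz":0,"twist":0,"grip":0}]'>/dev/null; python3 br.py
```

```text
y 0.1812 x -0.0005 z 0.2221 Fy 11.8 Fx -1.0 Fz 8.8 t 24.25
y 0.1808 x -0.0006 z 0.2222 Fy 15.3 Fx -0.3 Fz 7.1 t 24.38
y 0.1805 x -0.0006 z 0.2222 Fy 19.0 Fx 0.4 Fz 7.2 t 24.50
```

Run:
```python
from h import *
import cv2
s=cams.snapshot("scene")
cv2.imwrite("pics/sz4.png",cv2.resize(s["frame"][170:390,210:490,::-1],None,fx=2.8,fy=2.7,interpolation=cv2.INTER_CUBIC))
```

```text
(no output)
```

View pics/sz4.png

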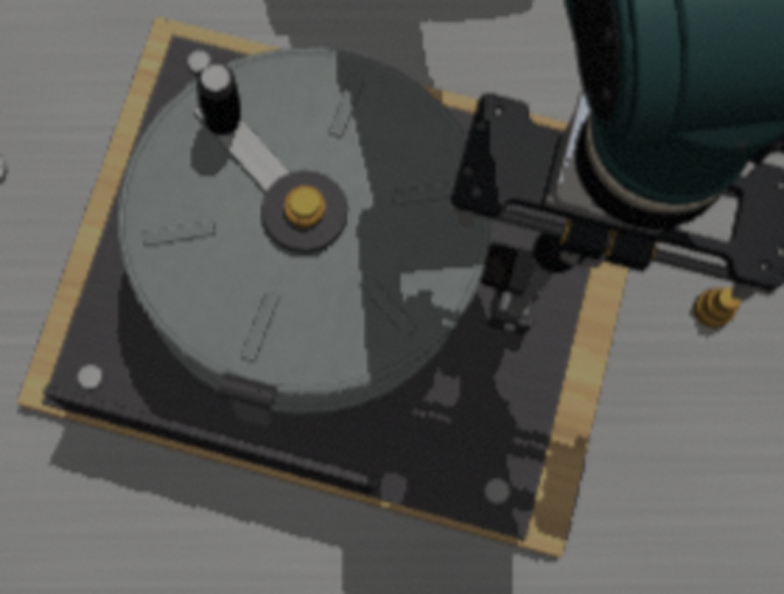

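The pad is on the rim at (500,265): travel has stopped and the force is climbing. I'll press a little further, hold, then back off.

```bash
python3 -m crank '[{"tx":0,"ty":-0.2,"tz":0,"twist":0,"grip":0}]'>/dev/null; python3 br.py
python3 -m crank '[{"tx":0,"ty":-0.2,"tz":0,"twist":0,"grip":0},{"tx":0,"ty":0,"tz":0,"twist":0,"grip":0},{"tx":0,"ty":0,"tz":0,"twist":0,"grip":0}]'>/dev/null; python3 br.py
```

```text
y 0.1803 x -0.0006 z 0.2223 Fy 21.8 Fx 0.2 Fz 7.5 t 24.68
y 0.1800 x -0.0006 z 0.2223 Fy 23.3 Fx 0.9 Fz 8.1 t 25.05
```

```bash
python3 -m crank '[{"tx":0,"ty":0.6,"tz":0,"twist":0,"grip":0},{"tx":0,"ty":0.6,"tz":0,"twist":0,"grip":0},{"tx":0,"ty":1,"tz":0,"twist":0,"grip":0},{"tx":0,"ty":2,"tz":0,"twist":0,"grip":0},{"tx":0,"ty":3,"tz":0,"twist":0,"grip":0},{"tx":0,"ty":2,"tz":-4,"twist":0,"grip":0},{"tx":0,"ty":2,"tz":-4,"twist":0,"grip":0},{"tx":2,"ty":4,"tz":-2,"twist":0,"grip":0},{"tx":2,"ty":4,"tz":0,"twist":0,"grip":0},{"tx":0,"ty":0,"tz":0,"twist":0,"grip":0}]'; python3 br.py
python3 - <<'E'
from h import *
import cv2
s=cams.snapshot("scene");t=cams.snapshot("top")
cv2.imwrite("pics/sz5.png",cv2.resize(s["frame"][170:390,210:490,::-1],None,fx=2.8,fy=2.7,interpolation=cv2.INTER_CUBIC))
cv2.imwrite("pics/tz5.png",cv2.resize(t["frame"][140:340,160:400,::-1],None,fx=3,fy=3,interpolation=cv2.INTER_CUBIC))
E
```

```text
time: 26.3
tool_pos: [0.6435, 0.317, 0.3156]
ee_rot: [-3.141, -0.002, 2.851]
wrist_force: [0.7, -0.9, -0.2]
width: 0.0006
y 0.3634 x -0.0434 z 0.3156 Fy -0.6 Fx 1.0 Fz -0.2 t 26.30
```

View pics/sz5.png

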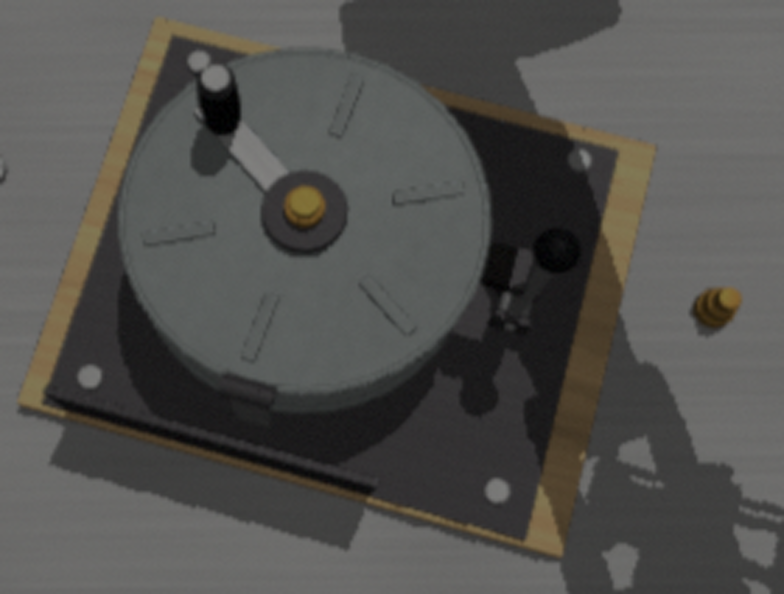

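View pics/tz5.png

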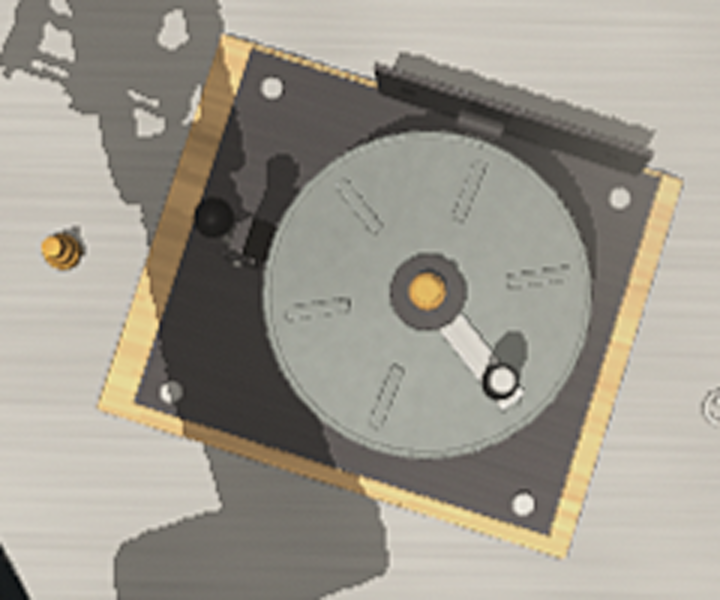

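Run:
```python
from h import *
from bench import ticket
s=cams.snapshot("scene");t=cams.snapshot("top")
X=tri([s,t],[(408.9,262.2),(231.3,212.3)]);d=X[:2]-[.5788,-.0432]
h=ray(t,(500/3+160,381/3+140),.238)[:2]-[.5788,-.0432]
print(X,"reel y",d@[.2924,.9563],"handle",np.hypot(*h),np.degrees(np.arctan2(h[1],h[0])))
```

```text
[0.62575075 0.1163465  0.2243257 ] reel y 0.1663027135477049 handle 0.0905112050074077 -141.20334178090522
```

The bar is upright (ball at reel y = 166 mm, expected 167 mm) and the crank is at -141°, where I left it. I'm handing in.

```bash
python3 -c "
from bench import ticket,get_obs
print(ticket.close_job(),get_obs()['time'])"
```

```text
the job is handed in; nothing more can be done
the job is handed in; nothing more can be done
```

I wound the drum, left it standing in the stiff stretch, let go of the crank and set the brake. I handed the job in at about 26 s of the 67 s allowed. The hand-in gives no verdict.

- **Finding the rub:** Drag started to rise at a crank angle of about -154.5° winding one way and about -130.5° winding back. That puts the middle at about -142.5°, with a width of 0.42 rad against the stated 0.4 rad. I left the crank at about -141.5°, and the last picture reads -141.2°. That is about 0.02 rad from the middle I found.
- **Setting the brake:** The ball moved at 8 to 9 N. It then stopped hard, and I pressed to about 23 N and backed away. The last pictures show the ball at 166 mm from the axis (upright is 167 mm), the crank unmoved, and the coupling where it was. I did not look at the mallet and spanner again, but the arm never went near them.

**What did not agree:**
- **Drag force:** The crank force never read above about 11 N, against the stated 15 to 20 N, and it came in jerks. In each direction the highest readings came before mid-stretch. I therefore took the middle from where the drag began in each direction, not from the peak.
- **Pad and rim forces:** I could not measure the pad's force on the rim or the rim's force on the guide after letting go.

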